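# Move the rinsed sample-cell basket to the drain stand

### The arm

A 6-joint arm with a two-finger parallel gripper is mounted at the origin on the work surface. World frame = base frame: x ahead of the robot, y to its left, z up, the work surface at z = 0. Lengths are in m, angles in degrees, forces in N, time in s.
With the tool pointing down it reaches from about 0.375 to 0.825 m from the base axis. Payload 5.5 kg.
Tool frame: the origin (TCP) lies at the very end of the fingers, on their centre line; the grasp point (between the pads) lies 19 mm behind it; y points along the fingers, x is the direction in which the jaws open and shut, and the axes are right-handed (so a half turn about y gives the same grasp; the last joint's range is limited). The gripper opens to 85 mm and grips with 20 to 120 N. Pads are 22 mm wide; open, the fingers measure 114 mm over their backs; the gripper's body (76 mm by 85 mm) begins 54 mm behind the grasp point. The pads swing forward as they close: fully open they stand 13 mm farther back than shut.
Start: joints at [71.219, 17.962, -2.699, 69.339, 0, 90], TCP at [0.193, 0.568, 0.231] pointing down, gripper open.
Joint ranges: [-152.73, 152.73], [-39.44, 99.34], [-58.76, 71.6], [-118.89, 123.64], [-81.53, 83.1], [-180, 180]. Speed limits (degrees/s): [136.94, 136.94, 172.46, 180, 180, 180].

### API

Orientations are given as [roll, pitch, yaw] about the fixed x, y, z axes, in that order (R = Rz(yaw) Ry(pitch) Rx(roll)).
In Python, from workcell import manip gives the robot as it stands.
- The arm moves only by the tool step_arm, never from a script. Its argument "increments" is a list of rows, each an object with "claw": the opening, from 0 (shut) to 1 (fully open); "xyz": the shift along the tool's x, y, z in m, a list of three; "rot": the turn, a rotation vector about the tool's x, y, z in rad, a list of three. A call has exactly 10 rows; each row is the pose to reach, as a shift and turn from the pose measured when the call began, along the tool's axes at that moment; what a row does not reach only later rows make up. A row lasts 1/8 s, in which the tool goes at most 62.5 mm and 10.7 degrees, less where a joint would pass 70% of its speed; a pose out of reach is approached as far as the arm can. A call with a gripper value outside its range is refused whole. The fingers move at their own pace and stop on an object; the grip force is fixed at half the most. Time passes only in rows, so rows that repeat a pose let the fingers close, or fill a call up. It gives the time, the measured TCP pose, the force and the opening at its end, in the units of the state.
- manip.sense(): the state, without advancing time (a new reading comes with each control period).
- manip.get_image(name): name is "scene" or "top" or "wrist"; returns the picture (400x640x3 uint8, red, green, blue); there is no depth.
- manip.camera_params(name): a dict with "K" (3x3 intrinsics, pixels), "k1" (the pictures are not rectified: a ray, as slopes to the right and down, at radius r is drawn at 1 + k1 r^2 times it, then the intrinsics apply), "rvec" (rotation vector, rad) and "tvec" (3), from world to camera coordinates, as OpenCV has them. Camera axes: x right, y down, z forward; pixel columns grow to the right and rows downward; lengths in m; the calibration is good to about 2 mm. A picture is of the moment at which its call begins: read the wrist's pose just before it. camera_params takes no time and is no camera call; for the wrist camera it gives the pose at the moment of the call.
- manip.finish_job(): hands the job in, once; it reports no verdict.
The state is a dict: "clock": time; "qpos": joint angles; "dq": joint speeds; "joint_torque": joint torques, N m; "position": TCP position; "tool_rot": TCP orientation; "ft_force": force on the tool from outside, world axes, zero at the start; "ft_torque": the same for the moment, N m; "finger_gap": finger opening in m.
Only numpy, scipy, OpenCV 4.12 (cv2) and the standard library are available. Lean on these libraries where they do the work, as an engineer would, in place of code of your own. Each camera call takes 0.05 s, during which the arm holds its last target.

### The job

The sample cells have been rinsed: take the wire basket by its bail bar off the hanger over the deep grey tub and hang it, by the same bar in both prongs, on the empty hanger over the shallow drip tray. Carry it level and do not set it down on the way, lower it gently into the prongs and let go, with all the cells still standing in it and nothing else on the bench disturbed.

Things in the scene. Friction and masses are not known exactly. Their poses are not given: they have to be found in the camera images.
- basket: Stainless wire basket, 68 (its x) x 130 (its y) x 48 mm high, 8 compartments with five loose cells standing in them; 0.4 to 0.6 kg in all. A rigid bail of 10 mm round bar: uprights at y = +-65 mm and a level top bar along y, its centre line 185 mm above the origin; cell tops at 64 mm. Origin: centre of its underside, z up. At the start it hangs by the bar in both prongs of the rinse stand.
- bail (a point): Middle of the basket's bail bar, on its centre line: where to hold it, between the prongs (72 mm clear gap). Axes as the basket's: the bar runs along y, so fingers close along x; 116 mm of free room below it, down to the cells. The weight hangs within a few mm under this point.
- rinse_seat (a point): Where the bar's middle lies when seated in the rinse stand's hanger, 235 mm above the bench. z up, y along a seated bar, -x the hanger's open side. To unhook: raise the bar at least 30 mm over this point (50 for the basket to clear the tub too, under 90 or the cells meet the prongs), then out along -x about 100 mm before rising more. The bar may start up to 8 mm off in y.
- drain_seat (a point): Where the bar's middle lies when seated in the drain stand's hanger, 275 mm above the bench. Axes as rinse_seat: z up, y along a seated bar, -x the hanger's open side. To hang: start 100 mm or more out along -x with the bar 30 to 90 mm above this point, come in along +x, lower. The trough centres a bar that is up to 12 mm off in x; y may be 15 mm off.
- rinse_stand: Fixed stand with the deep tub; base 270 x 150 x 8 mm, column 150 mm to +x of the seat, its top 30 mm over the seat. Its hanger is a fork of 8 mm round bar reaching to -x, prongs at y = +-40 mm: level at 12 mm above the seat, then a trough under the seat (flat over 24 mm, sloped sides), then an upturned tip at x = -26 mm, its top 20 mm above the seat. Origin: on the bench under the seat.
- drain_stand: Fixed stand with the shallow drip tray; base, column and forked hanger shaped as those of the rinse stand, the seat 40 mm higher; the hanger is empty. Stands may be on either side and turned up to 0.4 rad. Origin: on the bench under the seat.
- tub: Deep grey rinse tub, drained, 150 x 190 x 85 mm, fixed on the rinse stand's base, centred under the seat; rim 93 mm above the bench. The hanging basket dips 43 mm into it, with 17 to 36 mm of room all round. Origin: centre of its underside.
- drip_tray: Shallow steel drip tray, 150 x 190 x 25 mm, fixed on the drain stand's base, centred under its seat; rim 33 mm above the bench. Origin: centre of its underside.
- cell0: Loose square sample cell, 25 x 25 x 60 mm, clear with white cap, standing in a compartment of the basket (floor 4 mm above the basket's origin, 45 mm deep). Origin: centre of its underside, z up.
- cell1: Loose square sample cell, 25 x 25 x 60 mm, clear with white cap, standing in a compartment of the basket (floor 4 mm above the basket's origin, 45 mm deep). Origin: centre of its underside, z up.
- cell2: Loose square sample cell, 25 x 25 x 60 mm, clear with white cap, standing in a compartment of the basket (floor 4 mm above the basket's origin, 45 mm deep). Origin: centre of its underside, z up.
- cell3: Loose square sample cell, 25 x 25 x 60 mm, clear with white cap, standing in a compartment of the basket (floor 4 mm above the basket's origin, 45 mm deep). Origin: centre of its underside, z up.
- cell4: Loose square sample cell, 25 x 25 x 60 mm, clear with white cap, standing in a compartment of the basket (floor 4 mm above the basket's origin, 45 mm deep). Origin: centre of its underside, z up.
- jar: Amber glass jar with white cap, 56 mm across, 85 mm tall, standing between the two stands on the robot's side. Origin: centre of its underside, z up. A bystander: leave it where it is.
- beaker: Clear glass beaker, 72 mm across, 90 mm tall, at the left of the bench. Origin: centre of its underside, z up. A bystander: leave it where it is.
- wash_bottle: White plastic wash bottle with a bent spout, 64 mm across, 190 mm tall, at the right of the bench. Origin: centre of its underside, z up. A bystander: leave it where it is.
- marker: Black and grey marker pen lying on the bench, about 135 mm long. Origin: centre of its underside, z up. A bystander: leave it where it is.
- dishes: Stack of three clear dishes, 92 mm across, 48 mm tall. Origin: centre of its underside, z up. A bystander: leave it where it is.
- cap_tray: Shallow white tray, 100 x 150 x 30 mm, with spare caps in it. Origin: centre of its underside, z up. A bystander: leave it where it is.
Not all that is in view belongs to the job. What is shaped like the cell2 but orange is not meant.

How it is judged (in metres and radians):
On the way:
1. the basket is lifted off the rinse stand's hanger and carried clear of it (distance between bail and rinse_seat above 0.07 m and contact force between basket and rinse_stand below 0.1 N), for 0.2 s.
At the end, for the whole second after the job is handed in: The basket hangs at rest, released, in both prongs of the drain stand: bar middle within 15 mm (x), 20 mm (y), 8 mm (z) of drain_seat, bar within 0.2 rad of its y axis, basket within 0.15 rad of level, all five cells standing in it (under 15 mm above its underside, within 0.3 rad of upright) (x of bail in the frame of drain_seat between -0.015 and 0.015 m and y of bail in the frame of drain_seat between -0.02 and 0.02 m and z of bail in the frame of drain_seat between -0.008 and 0.008 m and angle between the y axis of basket and the y axis of drain_seat, either way round below 0.2 rad and angle between basket's own z axis and vertical below 0.15 rad and contact force between basket and drain_stand above 1 N and contact force between basket and the fingers below 0.1 N and linear speed of basket below 0.03 m/s and angular speed of basket below 0.3 rad/s and z of each of cell0, cell1, cell2, cell3, cell4 in the frame of basket below 0.015 m and angle between each of cell0, cell1, cell2, cell3, cell4's own z axis and vertical below 0.3 rad); the robot touches nothing.
It fails at once if the basket is tilted more than 0.35 rad (20 degrees) (angle between basket's own z axis and vertical above 0.35 rad).
It fails at once if a cell comes out of the basket (z of any of cell0, cell1, cell2, cell3, cell4 in the frame of basket above 0.035 m).
It fails at once if the basket is set down on the bench, the tub or the drip tray (height (world z) of basket below 0.03 m or contact force between basket and tub above 5 N or contact force between basket and drip_tray above 3 N).
It fails at once if the basket is dropped (falls faster than 0.45 m/s out of the fingers) (contact force between basket and the fingers below 0.1 N and linear speed of basket above 0.45 m/s).
It fails at once if a bystander is moved by more than 30 mm (distance of any of jar, beaker, wash_bottle, marker, dishes, cap_tray from where it was at the start of the episode above 0.03 m).
It also fails if it takes over 48 s, if anything falls off the work surface, if the arm or the gripper's body presses on something with over 40 N, if the wrist force passes 120 N, or if a joint passes its speed limit or range.

## Working session

There is one attempt and no reset: what is moved stays moved. The work goes in short steps, Python scripts to look and compute and a tool call to move; the robot and the scene stay as the last step left them, time stands still between calls to the robot, and variables do not carry over. Pictures are saved under pics/ and viewed, and the job is handed in when it is done.

Besides the shell and the picture viewer there is one more tool, called after ">>>" by a JSON object that holds its "method" and its "body". step_arm: Moves the arm, as the interface text tells. Its arguments: {"type":"object","properties":{"increments":{"type":"array","items":{"type":"object","properties":{"claw":{"type":"number"},"xyz":{"type":"array","items":{"type":"number"}},"rot":{"type":"array","items":{"type":"number"}}}}}},"required":["increments"]}

```bash
ls; mkdir -p pics
python3 - <<'E'
from workcell import manip
import cv2
s=manip.sense();print(s)
for n in ["scene","top","wrist"]:
    p=manip.camera_params(n);print(n,p)
    im=manip.get_image(n);cv2.imwrite(f"pics/{n}0.png",im[:,:,::-1])
E
```

```text
pics
{'clock': 0.0, 'qpos': array([ 7.12188944e+01,  1.80037714e+01, -2.75577530e+00,  6.93392705e+01,
       -3.77832604e-04,  8.99991681e+01]), 'dq': array([-0.05530694, -0.11430922,  0.12024018,  0.01319691, -0.06736226,
       -0.20390752]), 'joint_torque': array([ 4.93760890e-04, -5.39594829e+01,  3.39745975e+01,  1.89567881e-02,
        3.62958290e-04, -2.97313321e-06]), 'position': array([0.19298458, 0.56749507, 0.23042712]), 'tool_rot': array([-90.0003764 ,   0.09881717,  71.21972633]), 'ft_force': array([ 0.14469782,  0.69027595, -0.33367339]), 'ft_torque': array([-0.03392039, -0.00156658, -0.00579761]), 'finger_gap': 0.08541690291843401}
scene {'K': array([[507.4204477 ,   0.        , 323.85401217],
       [  0.        , 507.4204477 , 201.33535564],
       [  0.        ,   0.        ,   1.        ]]), 'k1': 0.006871425396406117, 'rvec': array([ 1.97606236,  1.79114467, -0.53343177]), 'tvec': array([-0.04827886, -0.277264  ,  1.87976861])}
top {'K': array([[489.45908929,   0.        , 319.68428829],
       [  0.        , 489.45908929, 205.05092903],
       [  0.        ,   0.        ,   1.        ]]), 'k1': -0.0614269972781049, 'rvec': array([ 2.10179081, -2.12112966,  0.19354576]), 'tvec': array([0.00195838, 0.4867995 , 1.7616131 ])}
wrist {'K': array([[340.42899728,   0.        , 320.94502749],
       [  0.        , 340.42899728, 203.322703  ],
       [  0.        ,   0.        ,   1.        ]]), 'k1': -0.06349115171868698, 'rvec': array([-2.33275981, -1.67227553, -0.26677057]), 'tvec': array([-0.59819379, -0.04078047,  0.38050212])}
```

View pics/scene0.png

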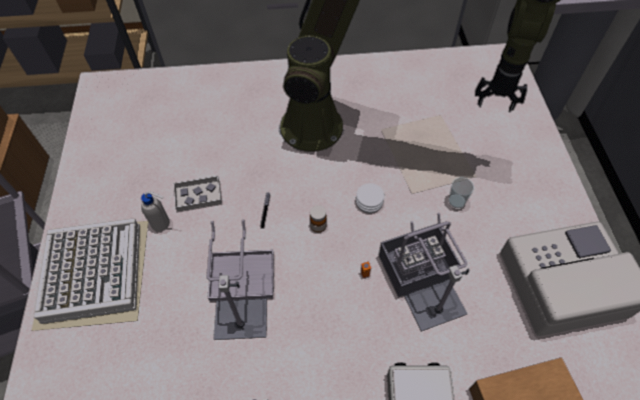

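View pics/top0.png

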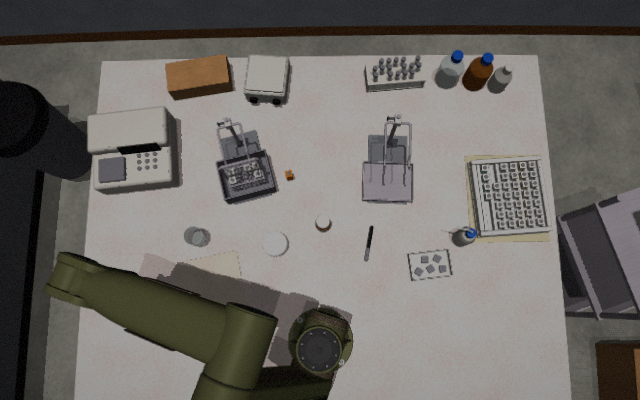

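View pics/wrist0.png

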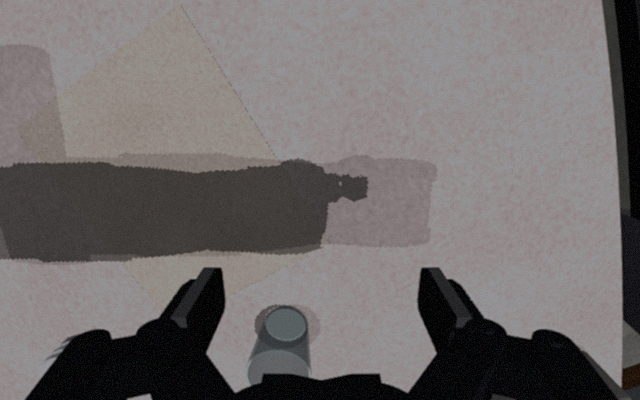

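The scene view shows the rinse stand with the basket at about (425,255) and the empty drain stand at about (240,275). In the top view they are at (245,175) and (388,165). The orange item at top (289,175) is the decoy. Next I'll enlarge these areas.

Run:
```python
import cv2
t=cv2.imread("pics/top0.png");s=cv2.imread("pics/scene0.png")
def c(im,x0,y0,x1,y1,f,n): cv2.imwrite("pics/"+n,cv2.resize(im[y0:y1,x0:x1],None,fx=f,fy=f,interpolation=cv2.INTER_CUBIC))
c(t,200,105,300,215,5,"t_rinse.png")
c(t,340,105,440,215,5,"t_drain.png")
c(s,370,200,490,330,4.5,"s_rinse.png")
c(s,190,210,290,345,4.4,"s_drain.png")
```

```text
(no output)
```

View pics/t_rinse.png

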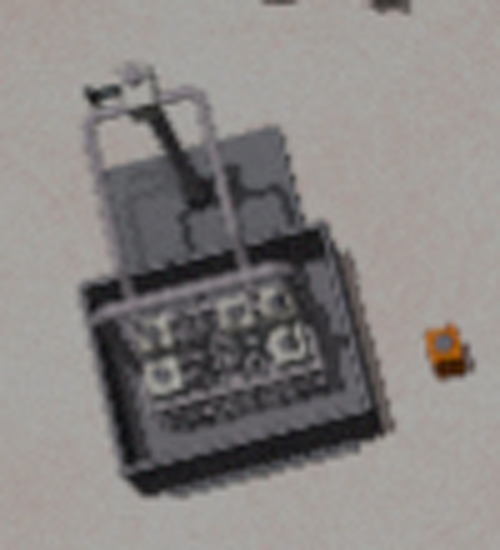

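View pics/t_drain.png

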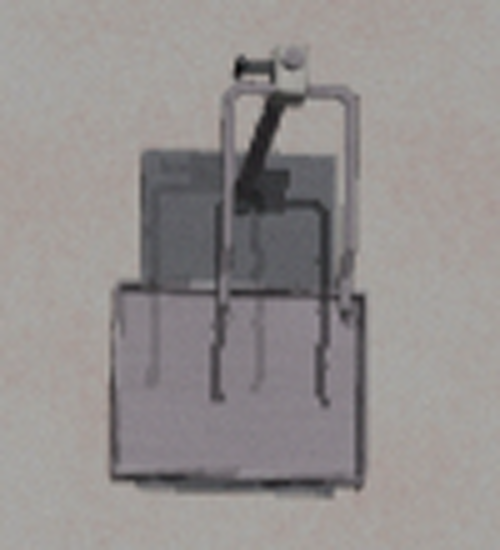

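View pics/s_rinse.png

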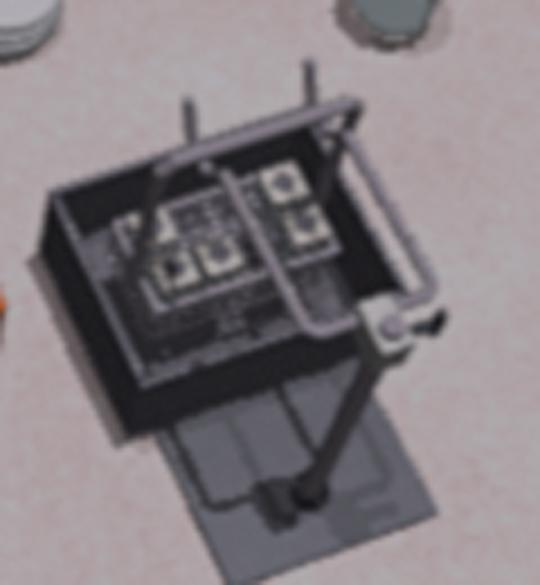

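View pics/s_drain.png

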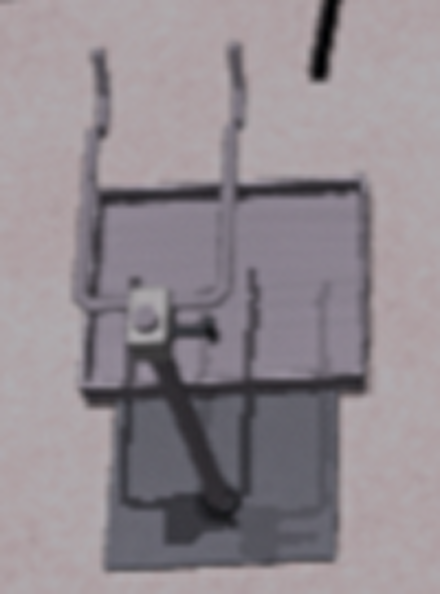

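```bash
cat > h.py <<'E'
import numpy as np,cv2,json
from workcell import manip
from scipy.spatial.transform import Rotation as R
from scipy.optimize import least_squares
def proj(n,P,cp=None):
    p=cp or manip.camera_params(n)
    C=cv2.Rodrigues(p['rvec'])[0]@np.atleast_2d(P).T+p['tvec'][:,None]
    a=(C[:2]/C[2]).T; a=a*(1+p['k1']*(a**2).sum(1)[:,None])
    return a@p['K'][:2,:2].T+p['K'][:2,2]
def tw(v,P):
    c,s=np.cos(v[2]),np.sin(v[2]);P=np.atleast_2d(P)
    return np.c_[v[0]+c*P[:,0]-s*P[:,1],v[1]+s*P[:,0]+c*P[:,1],P[:,2]]
def fit(obs,v0):
    cps={o[0]:manip.camera_params(o[0]) for o in obs}
    f=lambda v:np.concatenate([(proj(o[0],tw(v,o[2]),cps[o[0]])-o[1]).ravel() for o in obs])
    r=least_squares(f,v0,loss='soft_l1',f_scale=1.0); return r.x,f(r.x).reshape(-1,2)
E
cat > f1.py <<'E'
from h import *
for n in ('top','scene'):
    p=manip.camera_params(n);print(n,-cv2.Rodrigues(p['rvec'])[0].T@p['tvec'])
def T(ox,oy,f,x,y): return np.array([ox+x/f-.5+.5/f,oy+y/f-.5+.5/f])
td=lambda x,y:T(340,105,5,x,y); tr=lambda x,y:T(200,105,5,x,y)
sd=lambda x,y:T(190,210,4.4,x,y); sr=lambda x,y:T(370,200,4.5,x,y)
X,Y=.075,.095
D=[('top',td(113,285),(X,Y,.033)),('top',td(363,293),(X,-Y,.033)),('top',td(360,485),(-X,-Y,.033)),('top',td(110,478),(-X,Y,.033)),
('scene',sd(100,185),(-X,-Y,.033)),('scene',sd(365,180),(-X,Y,.033)),('scene',sd(365,385),(X,Y,.033)),('scene',sd(82,385),(X,-Y,.033)),
('scene',sd(97,48),(-.026,-.04,.295)),('scene',sd(235,44),(-.026,.04,.295))]
Q=[('top',tr(85,288),(X,Y,.093)),('top',tr(325,222),(X,-Y,.093)),('top',tr(388,430),(-X,-Y,.093)),('top',tr(128,480),(-X,Y,.093)),
('scene',sr(50,190),(-X,-Y,.093)),('scene',sr(145,383),(X,-Y,.093)),
('scene',sr(188,100),(-.026,-.04,.255)),('scene',sr(308,62),(-.026,.04,.255))]
for nm,o in(('drain',D),('rinse',Q)):
    v,r=fit(o,[.6,0,0]);print(nm,v.round(4));print(r.round(1).tolist())
E
python3 f1.py
```

```text
top [ 0.13254197 -0.02647536  1.82263271]
scene [ 1.25509756 -0.0697264   1.42569442]
drain [ 0.5829 -0.257  -0.0571]
[[0.3, -1.8], [0.4, -1.1], [0.5, -0.9], [-0.3, -1.8], [-0.7, -0.5], [0.9, -1.7], [0.1, -2.7], [-0.8, -0.1], [0.7, -0.0], [0.2, -0.2]]
rinse [0.5982 0.2721 0.2722]
[[-2.0, -0.4], [-0.4, -1.2], [-2.6, -4.9], [-1.0, -0.7], [-1.6, -0.5], [-0.6, 0.3], [-0.6, -0.9], [-0.7, -1.7]]
```

```bash
cat > ov.py <<'E'
from h import *
def overlay(n,img,v,zs,hr,x0,y0,f,out,w,h,bask=None):
    im=cv2.resize(img[y0:y0+h,x0:x0+w],None,fx=f,fy=f,interpolation=cv2.INTER_CUBIC)
    def L(P,c,w=v):
        q=proj(n,tw(w,np.array(P))); q=((q-[x0,y0]+.5)*f-.5)
        cv2.polylines(im,[np.round(q*16).astype(np.int32)],False,c,1,cv2.LINE_AA,4)
    X,Y=.075,.095
    L([(X,Y,hr),(X,-Y,hr),(-X,-Y,hr),(-X,Y,hr),(X,Y,hr)],(0,255,0))
    for s in(-.04,.04): L([(.14,s,zs+.012),(.024,s,zs+.012),(.012,s,zs-.009),(-.012,s,zs-.009),(-.026,s,zs+.016)],(0,0,255))
    if bask is not None: L([(0,-.065,zs),(0,.065,zs)],(255,0,255),bask)
    cv2.imwrite(out,im)
E
python3 - <<'E'
from ov import *
t=cv2.imread("pics/top0.png");s=cv2.imread("pics/scene0.png")
D=[.5829,-.257,-.0571];Q=[.5982,.2721,.2722]
overlay('top',t,D,.275,.033,340,105,5,"pics/o1.png",100,110)
overlay('scene',s,D,.275,.033,190,210,4.4,"pics/o2.png",100,135)
overlay('top',t,Q,.235,.093,200,105,5,"pics/o3.png",100,110,Q)
overlay('scene',s,Q,.235,.093,370,200,4.5,"pics/o4.png",120,130,Q)
a=[cv2.resize(cv2.imread(f"pics/o{i}.png"),(390,290*1)) for i in(1,2,3,4)]
a=[cv2.copyMakeBorder(cv2.resize(x,None,fx=min(400/x.shape[1],300/x.shape[0]),fy=min(400/x.shape[1],300/x.shape[0])),0,0,0,0,0) for x in [cv2.imread(f"pics/o{i}.png") for i in(1,2,3,4)]]
E
```

```text
(no output)
```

View pics/o1.png

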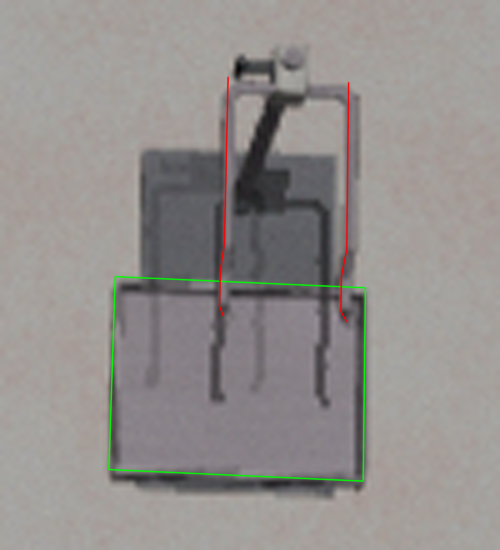

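View pics/o2.png

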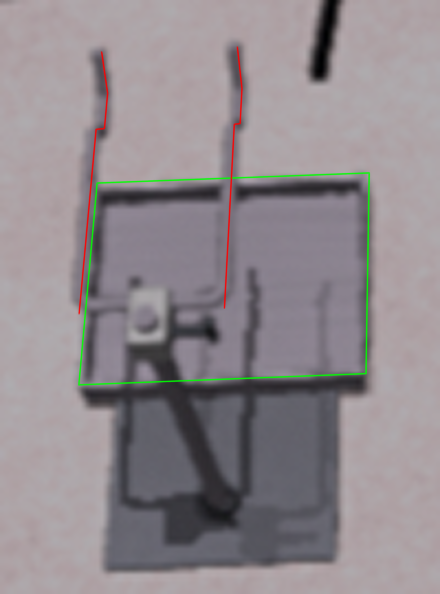

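View pics/o3.png

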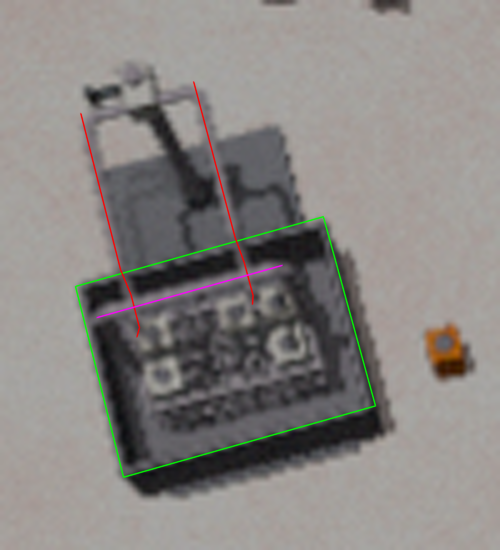

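View pics/o4.png

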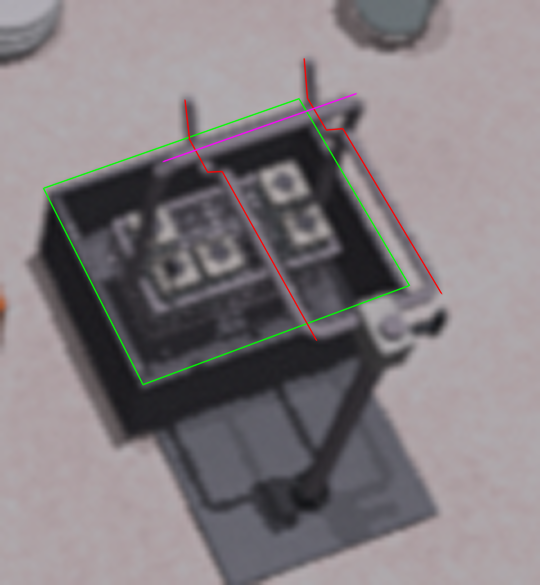

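Overlays agree within about 1 px in both views. The bar shows at scene crop (165,165)–(355,100). I'll hover above it and refine with the wrist camera.

```bash
cat >> h.py <<'E'
def now():
    s=manip.sense(); return s['position'],R.from_euler('xyz',s['tool_rot'],degrees=True),s
def inc(pt,yaw):
    p,r,s=now(); t=R.from_euler('xyz',[-90,0,np.degrees(yaw)],degrees=True)
    print('t',s['clock'],'pos',p.round(4),s['tool_rot'].round(2),'F',s['ft_force'].round(1),'gap',round(s['finger_gap'],4))
    print('xyz',r.inv().apply(np.array(pt)-p).round(4),'rot',(r.inv()*t).as_rotvec().round(4))
E
python3 - <<'E'
from h import *
p,r,s=now();c=manip.camera_params('wrist');Rc=cv2.Rodrigues(c['rvec'])[0]
cam=-Rc.T@c['tvec'];print('cam in tool',r.inv().apply(cam-p),(r.inv().as_matrix()@Rc.T).round(3))
inc([.598,.272,.36],.272)
E
```

```text
cam in tool [-0.00110547 -0.14284991  0.08072594] [[ 1.     0.001  0.   ]
 [-0.    -0.313  0.95 ]
 [ 0.001 -0.95  -0.313]]
t 0.15 pos [0.193  0.5677 0.2307] [-9.000e+01  7.000e-02  7.122e+01] F [-0.7  0.2 -0.1] gap 0.0855
xyz [-0.1497 -0.1292 -0.4786] rot [ 6.00e-04  9.71e-01 -1.20e-03]
```

>>> {"method": "step_arm", "body": {"increments": [{"claw": 1,"xyz": [0,-0.03,-0.01],"rot": [0,0.02,0]},{"claw": 1,"xyz": [0,-0.07,-0.04],"rot": [0,0.1,0]},{"claw": 1,"xyz": [-0.02,-0.11,-0.08],"rot": [0,0.2,0]},{"claw": 1,"xyz": [-0.04,-0.13,-0.13],"rot": [0,0.32,0]},{"claw": 1,"xyz": [-0.06,-0.13,-0.18],"rot": [0,0.44,0]},{"claw": 1,"xyz": [-0.08,-0.13,-0.23],"rot": [0,0.56,0]},{"claw": 1,"xyz": [-0.1,-0.13,-0.28],"rot": [0,0.68,0]},{"claw": 1,"xyz": [-0.11,-0.13,-0.33],"rot": [0,0.8,0]},{"claw": 1,"xyz": [-0.12,-0.13,-0.37],"rot": [0,0.9,0]},{"claw": 1,"xyz": [-0.13,-0.13,-0.4],"rot": [0,0.97,0]}]}}

```text
clock: 1.4
position: [0.5313, 0.3146, 0.3602]
tool_rot: [-90.1, 0.1, 15.4]
ft_force: [0.6, 0.3, -0.7]
finger_gap: 0.0854
```

Run:
```python
from h import *
inc([.598,.272,.36],.272)
```

```text
t 1.4 pos [0.5313 0.3146 0.3602] [-9.008e+01  8.000e-02  1.543e+01] F [ 0.6  0.3 -0.7] gap 0.0854
xyz [ 0.053   0.0002 -0.0588] rot [ 0.0014 -0.0027 -0.0015]
```

>>> {"method": "step_arm", "body": {"increments": [{"claw": 1,"xyz": [0.01,0,-0.01],"rot": [0,0,0]},{"claw": 1,"xyz": [0.025,0,-0.03],"rot": [0,0,0]},{"claw": 1,"xyz": [0.04,0,-0.045],"rot": [0,0,0]},{"claw": 1,"xyz": [0.05,0,-0.055],"rot": [0,0,0]},{"claw": 1,"xyz": [0.053,0,-0.059],"rot": [0.001,-0.003,-0.001]},{"claw": 1,"xyz": [0.053,0,-0.059],"rot": [0.001,-0.003,-0.001]},{"claw": 1,"xyz": [0.053,0,-0.059],"rot": [0.001,-0.003,-0.001]},{"claw": 1,"xyz": [0.053,0,-0.059],"rot": [0.001,-0.003,-0.001]},{"claw": 1,"xyz": [0.053,0,-0.059],"rot": [0.001,-0.003,-0.001]},{"claw": 1,"xyz": [0.053,0,-0.059],"rot": [0.001,-0.003,-0.001]}]}}

```text
clock: 2.65
position: [0.5979, 0.272, 0.3603]
tool_rot: [-90.0, 0.0, 15.6]
ft_force: [0.4, 0.8, -0.1]
finger_gap: 0.0856
```

Run:
```python
from h import *
import pickle
inc([.598,.272,.36],.272)
cp=manip.camera_params('wrist');im=manip.get_image('wrist')[:,:,::-1].copy();cv2.imwrite('pics/w1.png',im);pickle.dump(cp,open('w1.pkl','wb'))
Q=[.5982,.2721,.2722]
b=tw(Q,[(0,y,.235) for y in np.linspace(-.065,.065,9)]);q=proj('wrist',b,cp);print(q.round(1).tolist())
for s in(-.04,.04): 
  q=proj('wrist',tw(Q,[(.1,s,.247),(.024,s,.247),(-.026,s,.255)]),cp);print(q.round(1).tolist())
  cv2.polylines(im,[q.astype(int)],False,(0,0,255),1)
q=proj('wrist',b,cp);cv2.polylines(im,[q.astype(int)],False,(255,0,255),1);cv2.imwrite('pics/w1o.png',im)
```

```text
t 2.65 pos [0.5979 0.272  0.3603] [-9.002e+01  2.000e-02  1.562e+01] F [ 0.4  0.8 -0.1] gap 0.0856
xyz [ 0.0001  0.0003 -0.    ] rot [ 0.0003  0.0005 -0.0004]
[[322.2, 263.9], [322.3, 247.2], [322.3, 229.9], [322.3, 211.9], [322.4, 193.3], [322.4, 174.0], [322.5, 154.0], [322.5, 133.3], [322.6, 111.8]]
[[442.5, 243.7], [351.4, 243.9], [290.0, 248.1]]
[[454.1, 147.6], [354.5, 146.9], [287.0, 148.5]]
```

View pics/w1o.png

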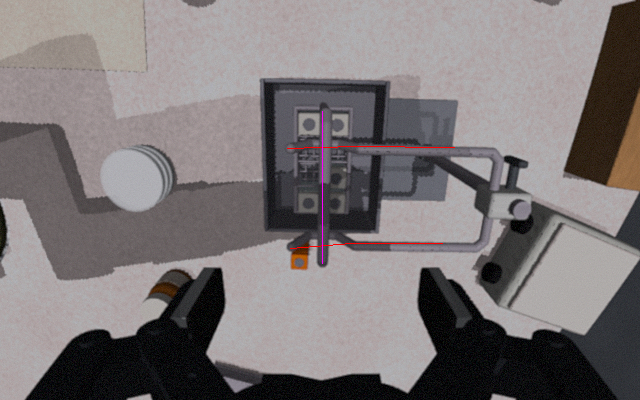

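The wrist view shows the bar from (325,107) to (322,265), with prongs at rows of about 150 and 245. The prediction sits about 1–2 px from it. The orange block at (300,258) is the decoy on the bench.

Run:
```python
import cv2
im=cv2.imread('pics/w1.png')[90:280,270:400];cv2.imwrite('pics/w1c.png',cv2.resize(im,None,fx=3.1,fy=3.1,interpolation=cv2.INTER_CUBIC))
```

```text
(no output)
```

View pics/w1c.png

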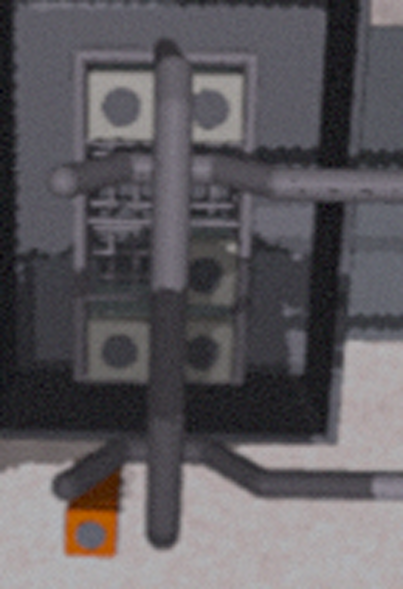

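Run:
```python
from h import *
inc([.5984,.2752,.216],.25)
```

```text
t 2.7 pos [0.598  0.2719 0.3603] [-9.002e+01  2.000e-02  1.561e+01] F [0.4 0.2 0.6] gap 0.0855
xyz [0.0014 0.1443 0.0031] rot [ 0.0003  0.0224 -0.0004]
```

>>> {"method": "step_arm", "body": {"increments": [{"claw": 1,"xyz": [0.001,0.01,0.003],"rot": [0,0.022,0]},{"claw": 1,"xyz": [0.001,0.03,0.003],"rot": [0,0.022,0]},{"claw": 1,"xyz": [0.001,0.05,0.003],"rot": [0,0.022,0]},{"claw": 1,"xyz": [0.001,0.07,0.003],"rot": [0,0.022,0]},{"claw": 1,"xyz": [0.001,0.09,0.003],"rot": [0,0.022,0]},{"claw": 1,"xyz": [0.001,0.11,0.003],"rot": [0,0.022,0]},{"claw": 1,"xyz": [0.001,0.128,0.003],"rot": [0,0.022,0]},{"claw": 1,"xyz": [0.001,0.14,0.003],"rot": [0,0.022,0]},{"claw": 1,"xyz": [0.001,0.144,0.003],"rot": [0,0.022,0]},{"claw": 1,"xyz": [0.001,0.144,0.003],"rot": [0,0.022,0]}]}}

```text
clock: 3.95
position: [0.5981, 0.2751, 0.2163]
tool_rot: [-90.0, 0.0, 14.3]
ft_force: [1.2, 0.3, -0.2]
finger_gap: 0.0855
```

Run:
```python
from h import *
inc([.5984,.2752,.216],.25)
cv2.imwrite('pics/w2.png',manip.get_image('wrist')[:,:,::-1])
cv2.imwrite('pics/s2.png',cv2.resize(manip.get_image('scene')[190:330,350:500,::-1],None,fx=4,fy=4))
```

```text
t 3.95 pos [0.5981 0.2751 0.2163] [-9.002e+01  2.000e-02  1.434e+01] F [ 1.2  0.3 -0.2] gap 0.0855
xyz [0.0003 0.0003 0.    ] rot [ 0.0003  0.0003 -0.0003]
```

View pics/w2.png

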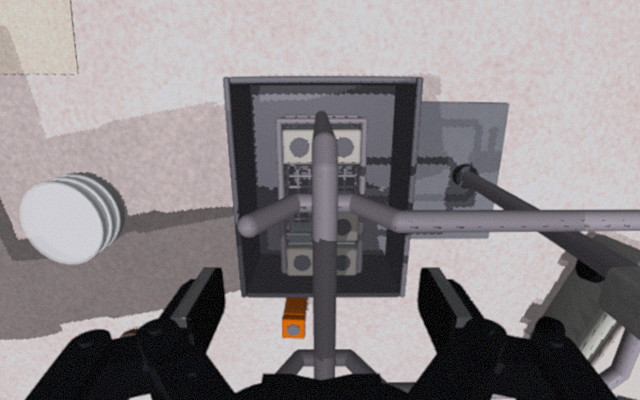

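View pics/s2.png

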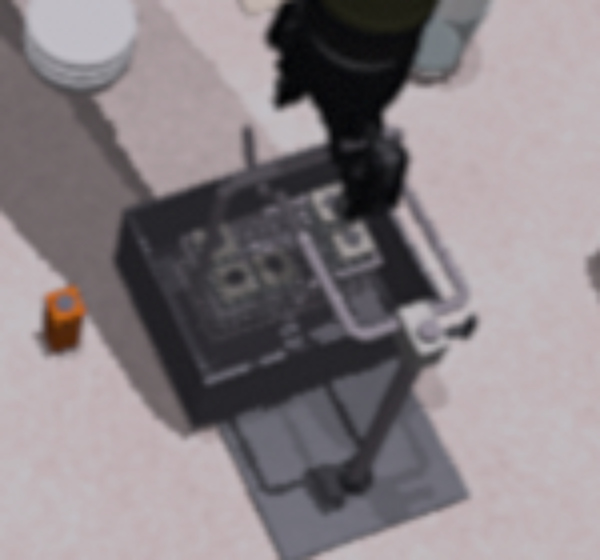

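The bar at column 325 lies between the open fingers (about 222 and 420) and is parallel to the pads. Now I'll close.

>>> {"method": "step_arm", "body": {"increments": [{"claw": 0.7,"xyz": [0.001,0,0],"rot": [0,0,0]},{"claw": 0.5,"xyz": [0.001,0,0],"rot": [0,0,0]},{"claw": 0.3,"xyz": [0.001,0,0],"rot": [0,0,0]},{"claw": 0.2,"xyz": [0.001,0,0],"rot": [0,0,0]},{"claw": 0.1,"xyz": [0.001,0,0],"rot": [0,0,0]},{"claw": 0,"xyz": [0.001,0,0],"rot": [0,0,0]},{"claw": 0,"xyz": [0.001,0,0],"rot": [0,0,0]},{"claw": 0,"xyz": [0.001,0,0],"rot": [0,0,0]},{"claw": 0,"xyz": [0.001,0,0],"rot": [0,0,0]},{"claw": 0,"xyz": [0.001,0,0],"rot": [0,0,0]}]}}

```text
clock: 5.3
position: [0.5995, 0.2755, 0.2171]
tool_rot: [-90.0, -0.0, 14.3]
ft_force: [-0.3, 0.3, 2.2]
finger_gap: 0.008
```

Run:
```python
from h import *
inc([.5984,.2752,.216],.25)
cv2.imwrite('pics/w3.png',manip.get_image('wrist')[:,:,::-1])
```

```text
t 5.3 pos [0.5995 0.2755 0.2171] [-9.001e+01 -5.000e-02  1.434e+01] F [-0.3  0.3  2.2] gap 0.008
xyz [-0.0011  0.0011 -0.    ] rot [0.0001 0.0003 0.0008]
```

View pics/w3.png

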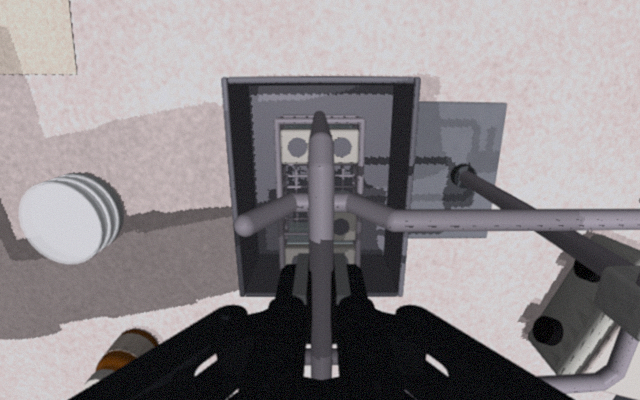

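The fingers hold the bar at column 320 (gap 8 mm). I'll lift 57 mm gently.

>>> {"method": "step_arm", "body": {"increments": [{"claw": 0,"xyz": [0,-0.003,0],"rot": [0,0,0]},{"claw": 0,"xyz": [0,-0.008,0],"rot": [0,0,0]},{"claw": 0,"xyz": [0,-0.015,0],"rot": [0,0,0]},{"claw": 0,"xyz": [0,-0.023,0],"rot": [0,0,0]},{"claw": 0,"xyz": [0,-0.031,0],"rot": [0,0,0]},{"claw": 0,"xyz": [0,-0.039,0],"rot": [0,0,0]},{"claw": 0,"xyz": [0,-0.047,0],"rot": [0,0,0]},{"claw": 0,"xyz": [0,-0.053,0],"rot": [0,0,0]},{"claw": 0,"xyz": [0,-0.058,0],"rot": [0,0,0]},{"claw": 0,"xyz": [0,-0.06,0],"rot": [0,0,0]}]}}

```text
clock: 6.6
position: [0.5995, 0.2755, 0.2774]
tool_rot: [-90.0, -0.1, 14.3]
ft_force: [0.1, -0.5, -5.1]
finger_gap: 0.0077
```

Run:
```python
from h import *
v=.25
inc([.5995-.12*np.cos(v),.2755-.12*np.sin(v),.2755],.25)
cv2.imwrite('pics/w4.png',manip.get_image('wrist')[:,:,::-1])
cv2.imwrite('pics/s4.png',cv2.resize(manip.get_image('scene')[190:330,350:500,::-1],None,fx=4,fy=4))
```

```text
t 6.6 pos [0.5995 0.2755 0.2774] [-9.000e+01 -6.000e-02  1.434e+01] F [ 0.1 -0.5 -5.1] gap 0.0077
xyz [-0.12    0.0018  0.    ] rot [0.0001 0.0004 0.0011]
```

View pics/w4.png

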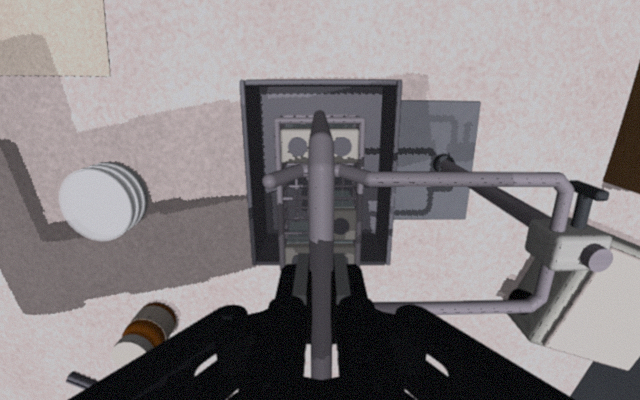

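View pics/s4.png

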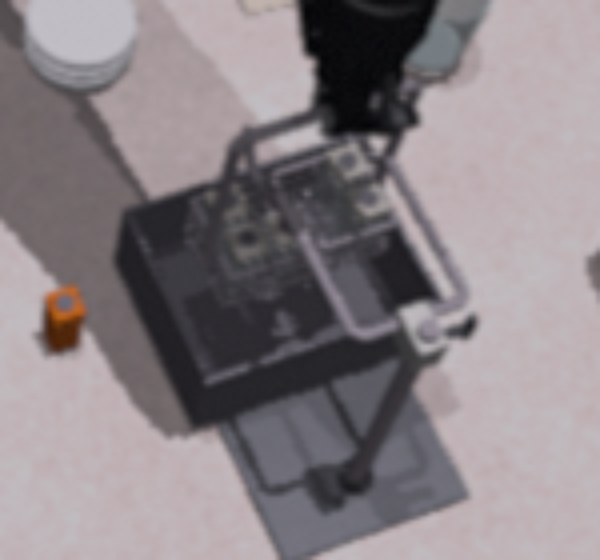

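The basket is held (−5.1 N, about 0.5 kg), level and clear of the tub. Moving out along −x.

>>> {"method": "step_arm", "body": {"increments": [{"claw": 0,"xyz": [-0.004,0,0],"rot": [0,0,0]},{"claw": 0,"xyz": [-0.012,0,0],"rot": [0,0,0]},{"claw": 0,"xyz": [-0.024,0,0],"rot": [0,0,0]},{"claw": 0,"xyz": [-0.039,0,0],"rot": [0,0,0]},{"claw": 0,"xyz": [-0.055,0,0],"rot": [0,0,0]},{"claw": 0,"xyz": [-0.072,0,0],"rot": [0,0,0]},{"claw": 0,"xyz": [-0.089,0,0],"rot": [0,0,0]},{"claw": 0,"xyz": [-0.105,0,0],"rot": [0,0,0]},{"claw": 0,"xyz": [-0.117,0,0],"rot": [0,0,0]},{"claw": 0,"xyz": [-0.125,0,0],"rot": [0,0,0]}]}}

```text
clock: 7.95
position: [0.4775, 0.2443, 0.2773]
tool_rot: [-90.0, -0.1, 14.4]
ft_force: [-0.9, -0.0, -4.9]
finger_gap: 0.0078
```

Run:
```python
from h import *
inc([.463,-.25,.32],-.057)
cv2.imwrite('pics/s5.png',manip.get_image('scene')[:,:,::-1])
```

```text
t 7.95 pos [0.4775 0.2443 0.2773] [-9.000e+01 -8.000e-02  1.435e+01] F [-0.9 -0.  -4.9] gap 0.0078
xyz [-0.1365 -0.0429 -0.4753] rot [-2.000e-04  3.075e-01  1.300e-03]
```

View pics/s5.png

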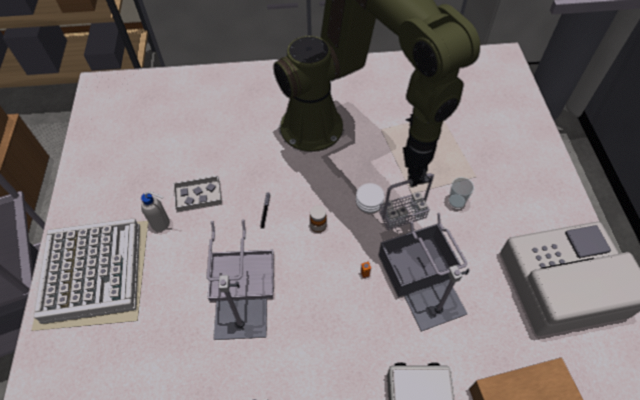

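>>> {"method": "step_arm", "body": {"increments": [{"claw": 0,"xyz": [-0.002,-0.004,-0.007],"rot": [0,0.006,0]},{"claw": 0,"xyz": [-0.007,-0.01,-0.023],"rot": [0,0.018,0]},{"claw": 0,"xyz": [-0.014,-0.016,-0.046],"rot": [0,0.034,0]},{"claw": 0,"xyz": [-0.022,-0.023,-0.075],"rot": [0,0.052,0]},{"claw": 0,"xyz": [-0.031,-0.03,-0.107],"rot": [0,0.072,0]},{"claw": 0,"xyz": [-0.04,-0.036,-0.14],"rot": [0,0.092,0]},{"claw": 0,"xyz": [-0.049,-0.04,-0.172],"rot": [0,0.112,0]},{"claw": 0,"xyz": [-0.057,-0.043,-0.2],"rot": [0,0.13,0]},{"claw": 0,"xyz": [-0.064,-0.043,-0.223],"rot": [0,0.144,0]},{"claw": 0,"xyz": [-0.067,-0.043,-0.235],"rot": [0,0.152,0]}]}}

```text
clock: 9.25
position: [0.4702, -0.0022, 0.3208]
tool_rot: [-90.0, -0.1, 5.5]
ft_force: [-0.5, -0.2, -5.6]
finger_gap: 0.0077
```

Run:
```python
from h import *
inc([.463,-.25,.32],-.057)
```

```text
t 9.25 pos [ 0.4702 -0.0022  0.3208] [-9.004e+01 -7.000e-02  5.480e+00] F [-0.5 -0.2 -5.6] gap 0.0077
xyz [-0.0308  0.0009 -0.246 ] rot [0.0007 0.1527 0.0012]
```

>>> {"method": "step_arm", "body": {"increments": [{"claw": 0,"xyz": [-0.001,0,-0.007],"rot": [0,0.006,0]},{"claw": 0,"xyz": [-0.003,0,-0.023],"rot": [0,0.018,0]},{"claw": 0,"xyz": [-0.006,0,-0.046],"rot": [0,0.034,0]},{"claw": 0,"xyz": [-0.01,0,-0.077],"rot": [0,0.052,0]},{"claw": 0,"xyz": [-0.014,0,-0.111],"rot": [0,0.072,0]},{"claw": 0,"xyz": [-0.018,0,-0.146],"rot": [0,0.092,0]},{"claw": 0,"xyz": [-0.022,0,-0.18],"rot": [0,0.112,0]},{"claw": 0,"xyz": [-0.026,0,-0.21],"rot": [0,0.13,0]},{"claw": 0,"xyz": [-0.029,0,-0.233],"rot": [0,0.144,0]},{"claw": 0,"xyz": [-0.031,0,-0.246],"rot": [0,0.153,0]}]}}

```text
clock: 10.5
position: [0.4626, -0.2513, 0.3207]
tool_rot: [-90.0, -0.0, -3.3]
ft_force: [0.1, 0.9, -5.9]
finger_gap: 0.0078
```

Run:
```python
from h import *
from ov import *
import pickle
inc([.463,-.25,.32],-.057)
cp=manip.camera_params('wrist');im=manip.get_image('wrist')[:,:,::-1].copy();cv2.imwrite('pics/w6.png',im);pickle.dump(cp,open('w6.pkl','wb'))
D=[.5829,-.257,-.0571]
for s in(-.04,.04):
  q=proj('wrist',tw(D,[(.14,s,.287),(.024,s,.287),(.012,s,.266),(-.012,s,.266),(-.026,s,.291)]),cp);print(q.round(1).tolist())
  cv2.polylines(im,[q.astype(int)],False,(0,0,255),1)
X,Y=.075,.095;q=proj('wrist',tw(D,[(X,Y,.033),(X,-Y,.033),(-X,-Y,.033),(-X,Y,.033)]),cp);cv2.polylines(im,[q.astype(int)],True,(0,255,0),1)
cv2.imwrite('pics/w6o.png',im)
cv2.imwrite('pics/s6.png',cv2.resize(manip.get_image('scene')[150:350,170:370,::-1],None,fx=3,fy=3))
cv2.imwrite('pics/t6.png',cv2.resize(manip.get_image('top')[90:290,290:490,::-1],None,fx=3,fy=3))
```

```text
t 10.5 pos [ 0.4626 -0.2513  0.3207] [-9.004e+01 -5.000e-02 -3.350e+00] F [ 0.1  0.9 -5.9] gap 0.0078
xyz [0.0003 0.0007 0.0013] rot [ 0.0007 -0.0015  0.0008]
[[707.8, 287.5], [553.1, 294.4], [517.2, 277.6], [483.0, 278.2], [478.7, 300.0]]
[[748.6, 171.9], [583.9, 168.7], [540.9, 160.9], [502.9, 160.5], [501.2, 169.6]]
```

View pics/w6o.png

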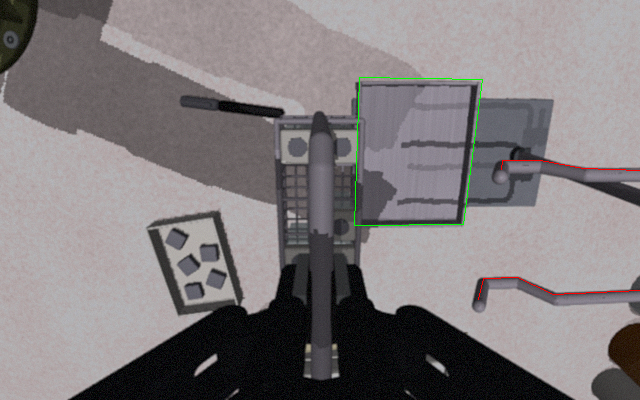

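View pics/s6.png

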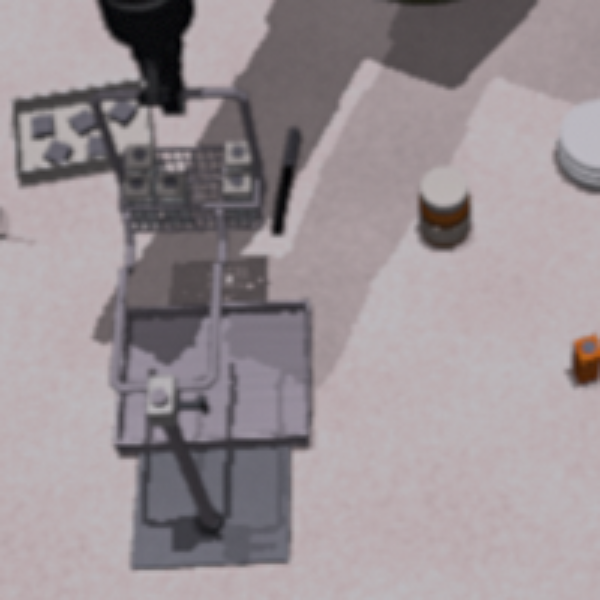

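View pics/t6.png

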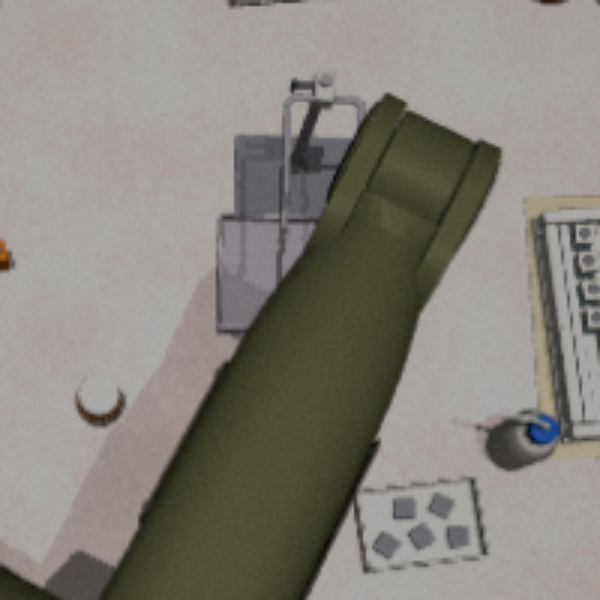

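The wrist overlay matches the drain prongs; the tips at (500,178) and (480,306) sit about 3 mm further to −y than predicted. The basket is level, and the scene view shows the cells standing. Moving in.

Run:
```python
from h import *
inc([.583,-.2595,.3207],-.057)
```

```text
t 10.65 pos [ 0.4628 -0.2502  0.3208] [-9.001e+01 -6.000e-02 -3.310e+00] F [-0.   0.2 -5.3] gap 0.008
xyz [ 0.1206  0.0002 -0.0024] rot [ 0.0001 -0.0008  0.001 ]
```

>>> {"method": "step_arm", "body": {"increments": [{"claw": 0,"xyz": [0.004,0,0],"rot": [0,0,0]},{"claw": 0,"xyz": [0.012,0,-0.001],"rot": [0,0,0]},{"claw": 0,"xyz": [0.023,0,-0.001],"rot": [0,0,0]},{"claw": 0,"xyz": [0.038,0,-0.001],"rot": [0,0,0]},{"claw": 0,"xyz": [0.054,0,-0.002],"rot": [0,0,0]},{"claw": 0,"xyz": [0.071,0,-0.002],"rot": [0,0,0]},{"claw": 0,"xyz": [0.088,0,-0.002],"rot": [0,0,0]},{"claw": 0,"xyz": [0.103,0,-0.002],"rot": [0,0,0]},{"claw": 0,"xyz": [0.114,0,-0.002],"rot": [0,0,0]},{"claw": 0,"xyz": [0.12,0,-0.002],"rot": [0,0,0]}]}}

```text
clock: 11.9
position: [0.5833, -0.259, 0.3204]
tool_rot: [-90.0, -0.0, -3.3]
ft_force: [-0.1, -0.3, -5.9]
finger_gap: 0.0078
```

Run:
```python
from h import *
inc([.583,-.2595,.257],-.057)
D=[.583,-.2595,-.057]
cp=manip.camera_params('wrist');im=manip.get_image('wrist')[:,:,::-1].copy()
for s in(-.04,.04):
  q=proj('wrist',tw(D,[(.14,s,.287),(.024,s,.287),(.012,s,.266),(-.012,s,.266),(-.026,s,.291)]),cp);print(q.round(1).tolist())
  cv2.polylines(im,[q.astype(int)],False,(0,0,255),1)
cv2.imwrite('pics/w7.png',im)
sc=manip.get_image('scene')[:,:,::-1].copy();
for s in(-.04,.04):
  q=proj('scene',tw(D,[(.14,s,.287),(.024,s,.287),(.012,s,.266),(-.012,s,.266),(-.026,s,.291)]));print(q.round(1).tolist())
cv2.imwrite('pics/s7.png',cv2.resize(sc[190:340,180:310],None,fx=4,fy=4,interpolation=cv2.INTER_CUBIC))
```

```text
t 11.9 pos [ 0.5833 -0.259   0.3204] [-9.00e+01 -3.00e-02 -3.29e+00] F [-0.1 -0.3 -5.9] gap 0.0078
xyz [-0.0003  0.0634 -0.0005] rot [-0.0001 -0.0004  0.0005]
[[545.7, 297.6], [361.0, 300.4], [339.5, 282.2], [303.3, 282.2], [277.7, 304.3]]
[[575.9, 172.2], [366.9, 170.9], [341.9, 163.0], [301.1, 163.0], [271.4, 172.6]]
[[206.4, 281.0], [210.4, 239.0], [212.3, 238.8], [213.0, 230.8], [211.6, 221.4]]
[[239.5, 279.7], [241.8, 237.9], [243.1, 237.7], [243.5, 229.7], [242.5, 220.3]]
```

View pics/w7.png

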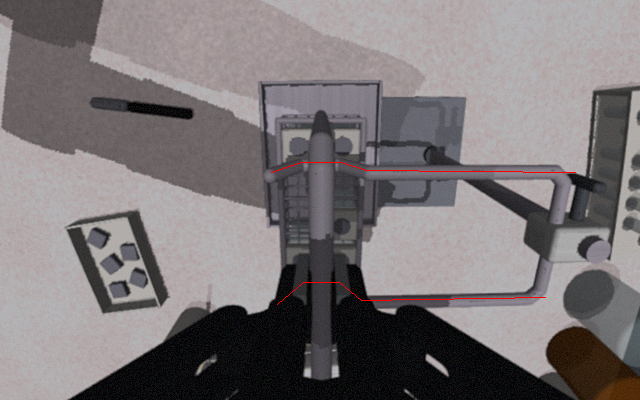

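View pics/s7.png

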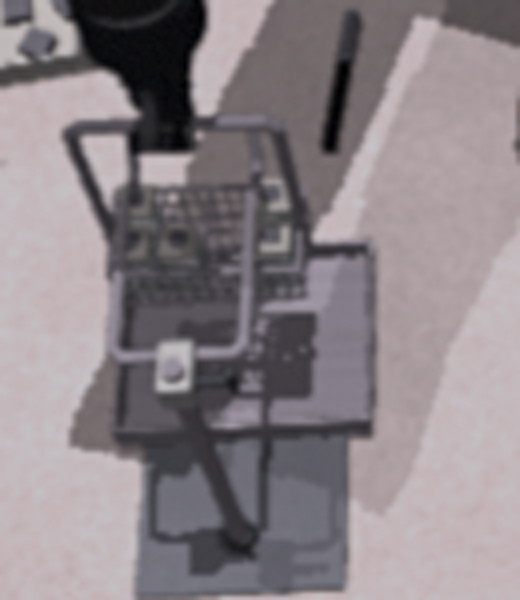

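The overlay sits on the far prong: the trough spans columns 301–342 at row 163 and the bar is at column 320, so it is centred. Lowering gently.

>>> {"method": "step_arm", "body": {"increments": [{"claw": 0,"xyz": [0,0.003,0],"rot": [0,0,0]},{"claw": 0,"xyz": [0,0.009,0],"rot": [0,0,0]},{"claw": 0,"xyz": [0,0.016,0],"rot": [0,0,0]},{"claw": 0,"xyz": [0,0.023,0],"rot": [0,0,0]},{"claw": 0,"xyz": [0,0.03,0],"rot": [0,0,0]},{"claw": 0,"xyz": [0,0.037,0],"rot": [0,0,0]},{"claw": 0,"xyz": [0,0.044,0],"rot": [0,0,0]},{"claw": 0,"xyz": [0,0.05,0],"rot": [0,0,0]},{"claw": 0,"xyz": [0,0.054,0],"rot": [0,0,0]},{"claw": 0,"xyz": [0,0.056,0],"rot": [0,0,0]}]}}

```text
clock: 13.25
position: [0.583, -0.259, 0.2643]
tool_rot: [-90.0, -0.0, -3.3]
ft_force: [0.0, 0.4, -4.5]
finger_gap: 0.0079
```

>>> {"method": "step_arm", "body": {"increments": [{"claw": 0,"xyz": [0,0.001,0],"rot": [0,0,0]},{"claw": 0,"xyz": [0,0.002,0],"rot": [0,0,0]},{"claw": 0,"xyz": [0,0.003,0],"rot": [0,0,0]},{"claw": 0,"xyz": [0,0.004,0],"rot": [0,0,0]},{"claw": 0,"xyz": [0,0.005,0],"rot": [0,0,0]},{"claw": 0,"xyz": [0,0.006,0],"rot": [0,0,0]},{"claw": 0,"xyz": [0,0.0065,0],"rot": [0,0,0]},{"claw": 0,"xyz": [0,0.007,0],"rot": [0,0,0]},{"claw": 0,"xyz": [0,0.007,0],"rot": [0,0,0]},{"claw": 0,"xyz": [0,0.007,0],"rot": [0,0,0]}]}}

```text
clock: 14.5
position: [0.583, -0.259, 0.2574]
tool_rot: [-90.0, -0.0, -3.3]
ft_force: [0.8, 0.1, -3.6]
finger_gap: 0.0077
```

Run:
```python
from h import *
inc([.583,-.2595,.257],-.057)
cv2.imwrite('pics/w8.png',manip.get_image('wrist')[:,:,::-1])
cv2.imwrite('pics/s8.png',cv2.resize(manip.get_image('scene')[190:340,180:310,::-1],None,fx=4,fy=4,interpolation=cv2.INTER_CUBIC))
```

```text
t 14.5 pos [ 0.583  -0.259   0.2574] [-9.00e+01 -4.00e-02 -3.29e+00] F [ 0.8  0.1 -3.6] gap 0.0077
xyz [-0.      0.0004 -0.0005] rot [-0.0001 -0.0005  0.0007]
```

View pics/w8.png

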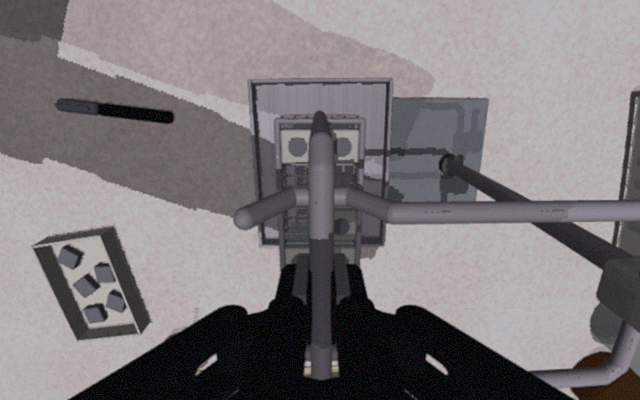

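View pics/s8.png

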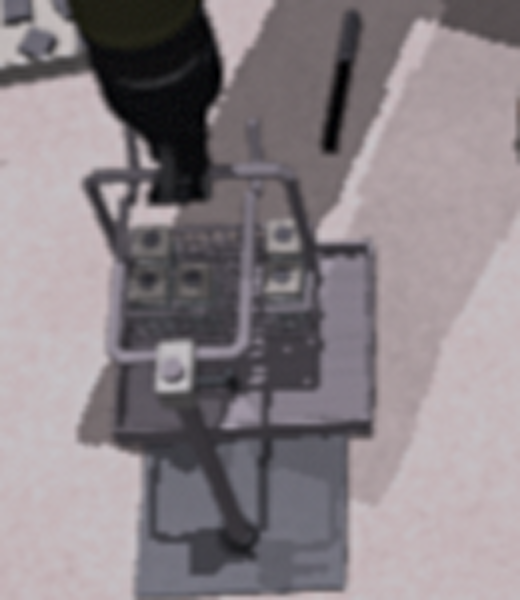

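The bar is in the troughs (about row 190 in the wrist view), and the load is easing at −3.6 N. I'll go down up to 2.5 mm more.

>>> {"method": "step_arm", "body": {"increments": [{"claw": 0,"xyz": [0,0.0003,0],"rot": [0,0,0]},{"claw": 0,"xyz": [0,0.0006,0],"rot": [0,0,0]},{"claw": 0,"xyz": [0,0.0009,0],"rot": [0,0,0]},{"claw": 0,"xyz": [0,0.0012,0],"rot": [0,0,0]},{"claw": 0,"xyz": [0,0.0015,0],"rot": [0,0,0]},{"claw": 0,"xyz": [0,0.0015,0],"rot": [0,0,0]},{"claw": 0,"xyz": [0,0.0015,0],"rot": [0,0,0]},{"claw": 0,"xyz": [0,0.0015,0],"rot": [0,0,0]},{"claw": 0,"xyz": [0,0.0015,0],"rot": [0,0,0]},{"claw": 0,"xyz": [0,0.0015,0],"rot": [0,0,0]}]}}

```text
clock: 15.85
position: [0.5832, -0.2591, 0.2569]
tool_rot: [-90.0, -0.1, -3.3]
ft_force: [-2.2, 1.7, 5.3]
finger_gap: 0.0076
```

Contact is firm (+5.3 N), so the bar is seated. I'll ease the pressure, then open slowly.

>>> {"method": "step_arm", "body": {"increments": [{"claw": 0,"xyz": [0,-0.0003,0],"rot": [0,0,0]},{"claw": 0,"xyz": [0,-0.0003,0],"rot": [0,0,0]},{"claw": 0.08,"xyz": [0,-0.0003,0],"rot": [0,0,0]},{"claw": 0.12,"xyz": [0,-0.0003,0],"rot": [0,0,0]},{"claw": 0.16,"xyz": [0,-0.0003,0],"rot": [0,0,0]},{"claw": 0.2,"xyz": [0,-0.0003,0],"rot": [0,0,0]},{"claw": 0.25,"xyz": [0,-0.0003,0],"rot": [0,0,0]},{"claw": 0.3,"xyz": [0,-0.0003,0],"rot": [0,0,0]},{"claw": 0.4,"xyz": [0,-0.0003,0],"rot": [0,0,0]},{"claw": 0.5,"xyz": [0,-0.0003,0],"rot": [0,0,0]}]}}

```text
clock: 17.1
position: [0.5832, -0.2591, 0.2572]
tool_rot: [-90.0, -0.1, -3.3]
ft_force: [-0.2, 0.5, 0.7]
finger_gap: 0.0424
```

>>> {"method": "step_arm", "body": {"increments": [{"claw": 0.6,"xyz": [0,0,0],"rot": [0,0,0]},{"claw": 0.7,"xyz": [0,0,0],"rot": [0,0,0]},{"claw": 0.8,"xyz": [0,0,0],"rot": [0,0,0]},{"claw": 0.9,"xyz": [0,0,0],"rot": [0,0,0]},{"claw": 0.9,"xyz": [0,0,0],"rot": [0,0,0]},{"claw": 0.9,"xyz": [0,0,0],"rot": [0,0,0]},{"claw": 0.9,"xyz": [0,0,0],"rot": [0,0,0]},{"claw": 0.9,"xyz": [0,0,0],"rot": [0,0,0]},{"claw": 0.9,"xyz": [0,0,0],"rot": [0,0,0]},{"claw": 0.9,"xyz": [0,0,0],"rot": [0,0,0]}]}}

```text
clock: 18.35
position: [0.5832, -0.259, 0.2573]
tool_rot: [-90.0, -0.1, -3.3]
ft_force: [0.6, 0.6, 0.1]
finger_gap: 0.0769
```

Run:
```python
from h import *
inc([.583,-.2595,.257],-.057)
cv2.imwrite('pics/w9.png',manip.get_image('wrist')[:,:,::-1])
```

```text
t 18.35 pos [ 0.5832 -0.259   0.2573] [-90.02  -0.11  -3.29] F [0.6 0.6 0.1] gap 0.0769
xyz [-0.0002  0.0003 -0.0005] rot [ 0.0003 -0.0005  0.0019]
```

View pics/w9.png

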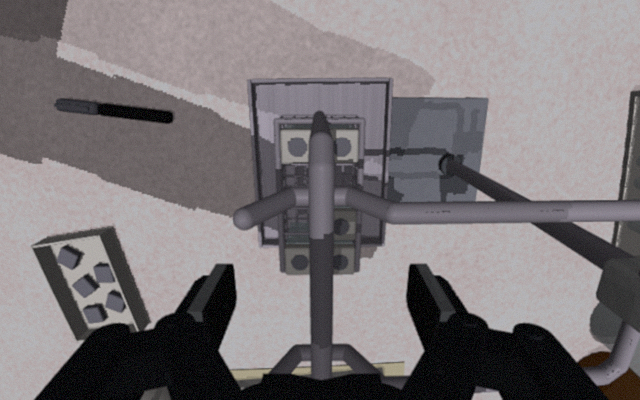

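The basket is released and hangs in both troughs at rows of about 190 and 350, with the fingers clear of the bar at column 320. Retreating straight up.

>>> {"method": "step_arm", "body": {"increments": [{"claw": 0.9,"xyz": [0,-0.005,0],"rot": [0,0,0]},{"claw": 0.9,"xyz": [0,-0.015,0],"rot": [0,0,0]},{"claw": 0.9,"xyz": [0,-0.03,0],"rot": [0,0,0]},{"claw": 0.9,"xyz": [0,-0.05,0],"rot": [0,0,0]},{"claw": 0.9,"xyz": [0,-0.07,0],"rot": [0,0,0]},{"claw": 0.9,"xyz": [0,-0.09,0],"rot": [0,0,0]},{"claw": 0.9,"xyz": [0,-0.11,0],"rot": [0,0,0]},{"claw": 0.9,"xyz": [0,-0.125,0],"rot": [0,0,0]},{"claw": 0.9,"xyz": [0,-0.135,0],"rot": [0,0,0]},{"claw": 0.9,"xyz": [0,-0.14,0],"rot": [0,0,0]}]}}

```text
clock: 19.65
position: [0.5831, -0.2591, 0.3983]
tool_rot: [-90.0, -0.2, -3.3]
ft_force: [-0.3, 0.4, 0.1]
finger_gap: 0.077
```

Run:
```python
from h import *
inc([.583,-.2595,.4],-.057)
D=[.583,-.2595,-.057]
cp=manip.camera_params('wrist');im=manip.get_image('wrist')[:,:,::-1].copy()
q=proj('wrist',tw(D,[(0,-.065,.275),(0,.065,.275)]),cp);print(q.round(1).tolist());cv2.polylines(im,[q.astype(int)],False,(255,0,255),1)
cv2.imwrite('pics/w10.png',im)
sc=manip.get_image('scene')[:,:,::-1].copy();cv2.imwrite('pics/s10.png',sc)
cv2.imwrite('pics/s10c.png',cv2.resize(sc[190:340,180:310],None,fx=4,fy=4,interpolation=cv2.INTER_CUBIC))
```

```text
t 19.65 pos [ 0.5831 -0.2591  0.3983] [-90.04  -0.17  -3.29] F [-0.3  0.4  0.1] gap 0.077
xyz [-0.0001 -0.0017 -0.0004] rot [ 0.0007 -0.0004  0.0029]
[[321.1, 265.2], [321.2, 112.2]]
```

View pics/w10.png

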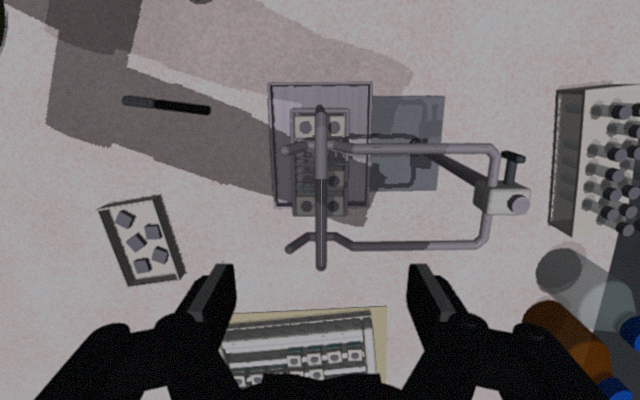

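View pics/s10c.png

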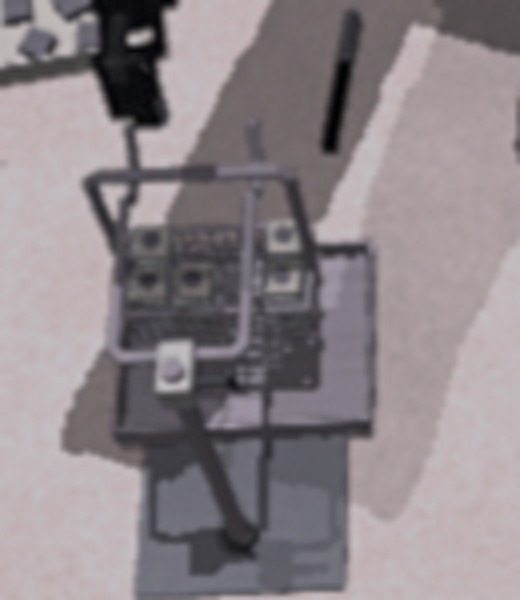

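View pics/s10.png

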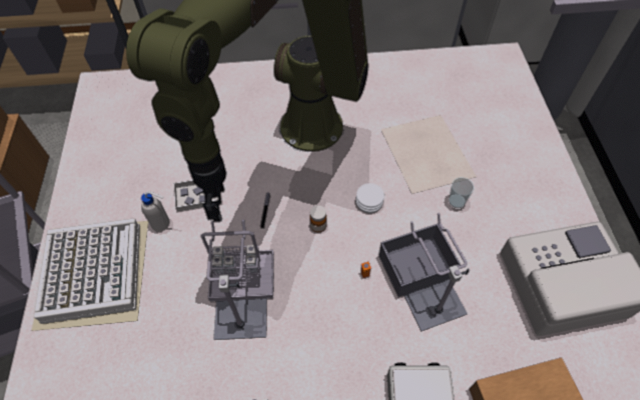

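The bar lies on the predicted seat line (column 321, rows 108–267). All five caps are upright in the basket, the bystanders have not moved, and the gripper is clear. Handing in.

```bash
python3 -c "
from workcell import manip
print(manip.finish_job())"
```

```text
the job is handed in; nothing more can be done
None
```

I moved the basket by its bail bar from the rinse stand to the drain stand, and it now hangs released in both prongs. The job was handed in at about 20 s; the hand-in gives no verdict.

**Last checks:**
- **Seating:** the bar lies along the predicted drain seat line, within about 1 px (about 1 mm) in the wrist image. The prongs pushed back at +5 N before I let go.
- **Basket and cells:** the basket hangs level, and all five cells are standing in it.
- **Surroundings:** the fingers are about 125 mm above the bar and the wrist force reads about zero. Comparing pictures by eye, I saw no bystander moved.

**Disagreement:** the scene and top cameras differed by 1–2 px (up to about 5 mm). The first drain-stand estimate was also about 3 mm off in y, which I corrected with the wrist camera.

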